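Walk the heatsink round to the stop rail

ROBOT

A 6-joint arm with a two-finger parallel gripper is mounted at the origin on the work surface. World frame = base frame: x ahead of the robot, y to its left, z up, the work surface at z = 0. Lengths are in m, angles in rad, forces in N, time in s.
With the tool pointing down it reaches from about 0.35 to 0.85 m from the base axis. Payload 8.1 kg.
Tool frame: the origin (TCP) lies on the centre line of the jaws, within the pads' length; the fingertips stand robot.tip_reach ahead of it and the grasp point (between the pads) lies 5 mm behind it (robot.tip_reach is the distance from the TCP to the fingertips, in m); z points along the fingers, y is the direction in which the jaws open and shut (so a half turn about z gives the same grasp; the last joint's range is limited). The gripper opens to 93 mm and grips with 3 to 60 N. Pads are 15 mm wide; open, the fingers measure 128 mm over their backs; the gripper's body (75 mm by 188 mm) begins 65 mm behind the grasp point.
Start: joints at [-1.205, 0.13, 1.488, -0, 1.523, -0.085], TCP at [0.261, -0.54, 0.233] pointing down, gripper open.
Joint ranges: [-2.96, 2.96], [-0.89, 2.26], [0.02, 2.5], [-1.34, 4.48], [0, 2.73], [-2.66, 2.66]. Speed limits (rad/s): [2.39, 2.39, 2.79, 3.14, 3.14, 3.14].

INTERFACE

Orientations are given as a rotation vector (axis times angle).
In Python, from plant import sensors, read_camera, robot gives the robot as it stands.
- The arm moves only by the tool play_rows, never from a script. Its argument "series" is a list that holds one entry, the list of rows, each a list of 5 numbers: the closure, from -1 (fully open) to 1 (shut), then the shift along the world's x, y, z in m, then the turn about the world's z in rad. A call has 1 to 8 rows; each row is the pose to reach, as a shift and turn from the pose commanded when the call began; what a row does not reach only later rows make up. A row lasts 1/10 s, in which the tool goes at most 50 mm and 8.59 degrees, less where a joint would pass 70% of its speed; a pose out of reach is approached as far as the arm can. A call with a gripper value outside its range is refused whole. The fingers move at their own pace and stop on an object; "force" is the grip in N (left out, the last holds). Time passes only in rows, so rows that repeat a pose let the fingers close. It gives the time, the measured TCP pose, the force and the opening at its end, in the units of the state.
- sensors.read_state(): the state, without advancing time (a new reading comes with each control period).
- read_camera(name): name is "side" or "top" or "wrist"; returns a dict with "color" (480x640x3 uint8, red, green, blue), "range_z" (480x640 float32, m along the optical axis (not along the pixel's ray), 0 where there is no reading), "intrinsics" (3x3 intrinsics, pixels), "D" ([k1, k2, p1, p2, k3] as OpenCV has them; the pictures are not rectified), "rvec" (rotation vector, rad) and "tvec" (3), from world to camera coordinates, as OpenCV has them. Camera axes: x right, y down, z forward; pixel columns grow to the right and rows downward; lengths in m; the calibration is good to about 2 mm. A picture is of the moment at which its call begins.
- robot.close_job(): hands the job in, once; it reports no verdict.
The state is a dict: "t": time; "q": joint angles; "dq": joint speeds; "joint_torque": joint torques, N m; "tool_pos": TCP position; "orientation": TCP orientation; "force": force on the tool from outside, world axes, zero at the start; "wrist_torque": the same for the moment, N m; "opening": finger opening in m.
Only numpy, scipy, OpenCV 4.12 (cv2) and the standard library are available. Lean on these libraries where they do the work, as an engineer would, in place of code of your own. Each camera call takes 0.05 s, during which the arm holds its last target.

TASK

Get the heavy finned heatsink ready for its test at the stop rail: with your fingertips only, walk it round by slow pushes at alternate corners until its smooth flat face looks squarely at the rail, then push it up so that this face stands flat against the rail, with neither end of the face sticking out past an end of the rail. Turn it nearly square before it reaches the rail, so that it does not run into it corner first. Slide it only, never grip, lift or tip it, leave everything else on the desk where it is, and take your hand away at the end.

Things in the scene. Friction and masses are not known exactly. Their poses are not given: they have to be found in the camera images.
- heatsink: heavy dark finned metal block: 100 mm along its x, 120 along its y, 45 high, 0.68 to 0.92 kg, loose; 2 to 5 N slide it, and it stops where left. Origin: centre of its underside. +x side: smooth flat face; -x side: ends of upright fins, a comb seen from above (gaps 5 mm: push any side like a flat wall). Starts 25 to 65 degrees anticlockwise (from above) of facing the rail, middle 115 to 140 mm in front of it
- flat_face (a point): centre of the heatsink's flat face: 50 mm along the heatsink's x from its origin, 22.5 mm above the desk
- rail: stop rail: aluminium angle bar screwed to the desk, beyond the heatsink. Origin: on the desk below the middle of its working face, which looks along its -x to the robot side; 170 mm long (along y), 30 mm high. The bar reaches 40 mm back (+x). When done, the heatsink's axes are parallel to the rail's and its origin at x = -50 mm in the rail's frame
- tape_roll: roll of blue tape lying flat, ring 90 mm outside, 72 mm inside, 24 mm high; origin at the underside; a bystander, to be left alone
- black_breadboard: small black breadboard, 47 x 35 x 10 mm; origin at the underside; a bystander, to be left alone
- white_breadboard: white breadboard, 83 x 55 x 10 mm; origin at the underside; a bystander, to be left alone
- mouse: computer mouse, about 100 x 58 x 36 mm; origin at the underside; a bystander, to be left alone
- screwdriver: screwdriver lying on the desk, about 200 mm long; origin at the underside; a bystander, to be left alone
- tumbler: drinking glass, 76 mm across, 110 mm high; origin at the underside; a bystander, to be left alone
- multimeter: black hand multimeter lying on its back, 150 x 75 x 39 mm; origin at the underside; a bystander, to be left alone
Things that resemble listed ones, but are neither listed nor needed, are in the scene too. Leave any blue or purple look-alike of the heatsink alone.

How it is judged:
By the outcome, as a careful person would: the job done as asked, in the order asked, and still so for the second after the job is handed in, with the robot touching nothing.
It also fails if it takes over 72 s, if anything falls off the work surface, if the arm or the gripper's body presses on something with over 40 N, if the wrist force passes 120 N, or if a joint passes its speed limit or range.

## Working session

There is one attempt and no reset: what is moved stays moved. The work goes in short steps, Python scripts to look and compute and a tool call to move; the robot and the scene stay as the last step left them, time stands still between calls to the robot, and variables do not carry over. Pictures are saved under pics/ and viewed, and the job is handed in when it is done.

Besides the shell and the picture viewer there is one more tool, called by a JSON object that holds its "method" and its "body". play_rows: Moves the arm, as the interface text tells. Its arguments: {"type":"object","properties":{"series":{"type":"array","items":{"type":"array","items":{"type":"array","items":{"type":"number"}}}},"force":{"type":"number"}},"required":["series"]}

```bash
ls; mkdir -p pics
python3 - <<'E'
from plant import sensors, read_camera, robot
import cv2
print(sensors.read_state(), robot.tip_reach)
for n in ("top","side"):
    c=read_camera(n); cv2.imwrite(f"pics/{n}0.png",c["color"][:,:,::-1]); print(n,c["intrinsics"],c["D"],c["rvec"],c["tvec"])
E
```

```text
pics
{'t': 0.0, 'q': array([-1.20541417e+00,  1.31178553e-01,  1.48928479e+00,  3.78853353e-06,
        1.52304130e+00, -8.53895342e-02]), 'dq': array([ 0.00028066, -0.00096059,  0.0019346 , -0.0007841 , -0.00066398,
       -0.00018612]), 'joint_torque': array([ 5.26143631e-04, -5.59840071e+01, -4.91762710e+01,  7.68958731e-02,
        3.52295896e-02, -9.49344326e-05]), 'tool_pos': array([ 0.26122033, -0.53952343,  0.23157405]), 'orientation': array([-3.06028946e+00, -7.01667347e-01,  4.12951127e-04]), 'force': array([-0.69710495, -0.34766829,  0.54985284]), 'wrist_torque': array([-0.05604142,  0.01416994, -0.03095506]), 'opening': 0.09262110643121882} 0.014
top [[539.86281136   0.         314.58303523]
 [  0.         539.86281136 229.15093655]
 [  0.           0.           1.        ]] [0.03285757 0.         0.         0.         0.        ] [ 2.19203051 -2.16717731  0.10594764] [-0.02874234  0.53244118  1.48714977]
side [[443.90544198   0.         321.38402572]
 [  0.         443.90544198 238.0333419 ]
 [  0.           0.           1.        ]] [-0.07005352  0.          0.          0.          0.        ] [-0.00536825  2.95032017 -1.06834677] [0.51761    0.03528737 0.99105216]
```

View pics/top0.png

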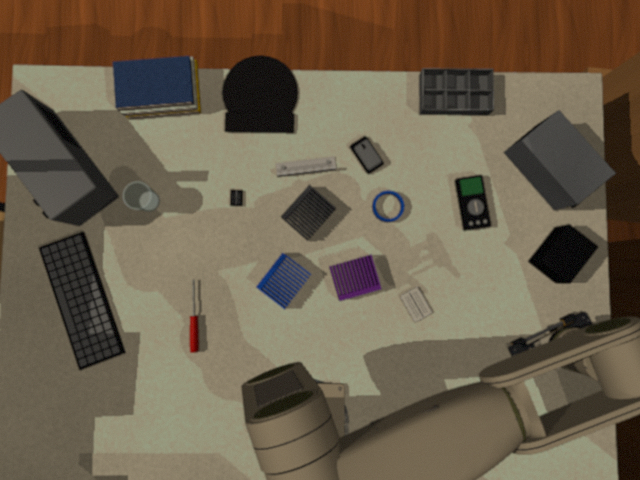

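View pics/side0.png

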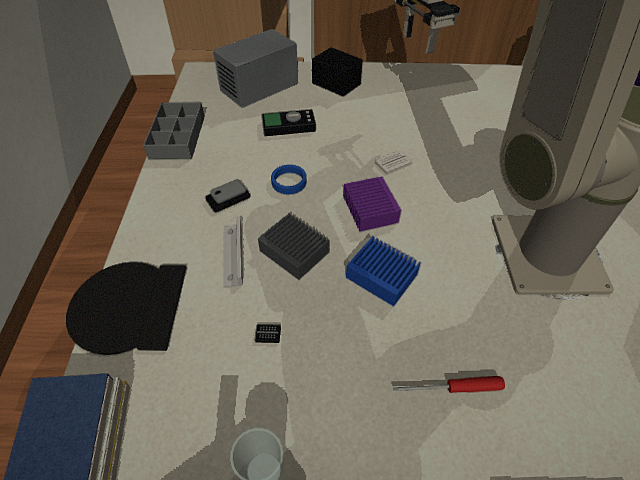

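The candidates are the dark grey block at top (309,213), the blue one at (284,280) and the purple one at (355,277). The dark grey one fits: it is dark metal, finned, and in front of the rail, which is at (308,167). I'll confirm it in a crop and measure.

```bash
cat > h.py <<'E'
import numpy as np, cv2
from plant import sensors, read_camera, robot
def ext(c):
    R=cv2.Rodrigues(np.array(c["rvec"],float))[0]; return R,np.array(c["tvec"],float)
def proj(c,P):
    return cv2.projectPoints(np.array(P,float).reshape(-1,1,3),np.array(c["rvec"],float),np.array(c["tvec"],float),c["intrinsics"],np.array(c["D"],float))[0].reshape(-1,2)
def cloud(c):
    h,w=c["range_z"].shape; u,v=np.meshgrid(np.arange(w),np.arange(h))
    p=cv2.undistortPoints(np.stack([u,v],-1).reshape(-1,1,2).astype(float),c["intrinsics"],np.array(c["D"],float)).reshape(-1,2)
    z=c["range_z"].reshape(-1); X=np.c_[p*z[:,None],z]; R,t=ext(c)
    W=(X-t)@R; W[z==0]=np.nan
    return W.reshape(h,w,3)
def atz(c,px,z):
    p=cv2.undistortPoints(np.array(px,float).reshape(-1,1,2),c["intrinsics"],np.array(c["D"],float)).reshape(-1,2)
    R,t=ext(c); d=np.c_[p,np.ones(len(p))]@R; o=-R.T@t
    s=(z-o[2])/d[:,2]; return o+d*s[:,None]
def rectify(c,z,x0,x1,y0,y1,res=0.0005):
    xs=np.arange(x1,x0,-res); ys=np.arange(y1,y0,-res)
    Y,X=np.meshgrid(ys,xs); uv=proj(c,np.c_[X.ravel(),Y.ravel(),np.full(X.size,z)]).astype(np.float32).reshape(X.shape+(2,))
    return cv2.remap(c["color"],uv[...,0],uv[...,1],cv2.INTER_CUBIC)
E
python3 - <<'E'
from h import *
c=read_camera("top"); W=cloud(c)
crop=c["color"][130:330,220:440]; cv2.imwrite("pics/crop0.png",cv2.resize(crop,None,fx=3,fy=3,interpolation=cv2.INTER_CUBIC)[:,:,::-1])
s=read_camera("side"); crop=s["color"][160:320,200:440]; cv2.imwrite("pics/crops0.png",cv2.resize(crop,None,fx=3,fy=3,interpolation=cv2.INTER_CUBIC)[:,:,::-1])
for n,p in dict(hs=(309,213),rail=(308,167),blue=(284,280),purple=(355,277),tape=(388,206),bb=(237,198),wb=(416,304),mouse=(368,155)).items():
    print(n,W[p[1],p[0]].round(4))
V=cloud(s); np.save("top.npy",W); np.save("side.npy",V)
# points in region above desk
for nm,w in(("top",W),("side",V)):
    q=w.reshape(-1,3); q=q[~np.isnan(q[:,0])]
    m=(q[:,2]>0.035)&(q[:,2]<0.06)&(q[:,0]>.3)&(q[:,0]<.8)&(abs(q[:,1])<.3)
    q=q[m]; print(nm,len(q),np.median(q[:,2]))
    import numpy as np
    from scipy.cluster.hierarchy import fcluster,linkage
    l=fcluster(linkage(q[::3,:2]),.012,'distance')
    for k in set(l):
        a=q[::3][l==k]
        if len(a)>30: print(len(a),a.mean(0).round(4),cv2.minAreaRect(a[:,:2].astype(np.float32)))
E
```

```text
hs [ 0.5792 -0.0065  0.0144]
rail [ 0.7118 -0.002   0.0098]
blue [0.3903 0.0592 0.0532]
purple [ 0.4007 -0.1372  0.014 ]
tape [ 0.6035 -0.2315  0.0018]
bb [0.6204 0.1984 0.0072]
wb [ 0.3277 -0.3081  0.0097]
mouse [ 0.7426 -0.1704  0.0362]
top 3220 0.04510021880651153
64 [ 0.7456 -0.168   0.0376] ((0.7454015016555786, -0.16848015785217285), (0.06895333528518677, 0.043360136449337006), 33.04021072387695)
340 [ 0.5807 -0.0012  0.045 ] ((0.5781362056732178, -0.004240348935127258), (0.09872393310070038, 0.12071160972118378), 49.061153411865234)
325 [0.3902 0.0666 0.0451] ((0.38843610882759094, 0.062083497643470764), (0.09972191601991653, 0.11980710923671722), 52.926475524902344)
337 [ 0.3956 -0.1363  0.0455] ((0.3990285098552704, -0.13474097847938538), (0.09849291294813156, 0.120282381772995), 16.563583374023438)
side 5816 0.043589092869256246
701 [0.5788 0.0015 0.0424] ((0.5787158012390137, -0.0024422556161880493), (0.10272327065467834, 0.12174730747938156), 49.596534729003906)
561 [ 0.3998 -0.1288  0.0427] ((0.40040189027786255, -0.13242819905281067), (0.10038817673921585, 0.12200853228569031), 17.24869155883789)
657 [0.3914 0.0686 0.0435] ((0.38814228773117065, 0.06306999176740646), (0.10227841138839722, 0.12078269571065903), 54.199493408203125)
```

View pics/crop0.png

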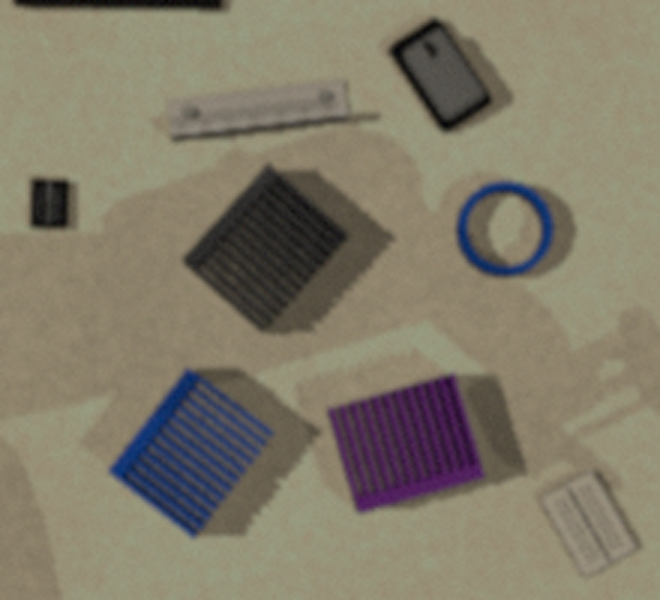

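View pics/crops0.png

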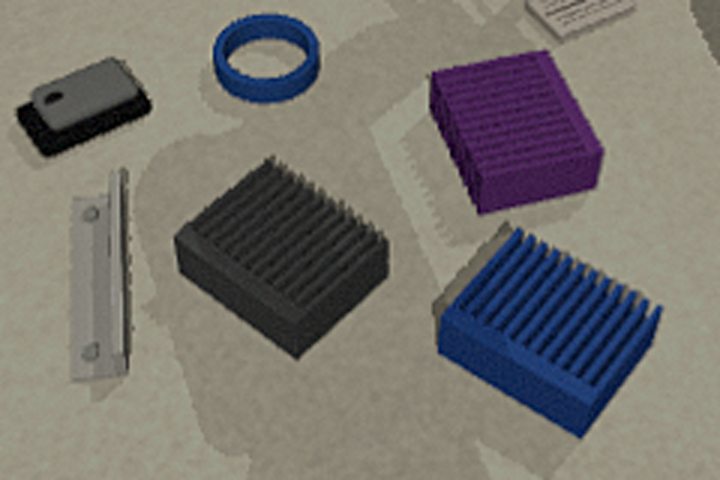

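Run:
```python
from h import *
for nm in("top","side"):
    q=np.load(nm+".npy").reshape(-1,3); q=q[~np.isnan(q[:,0])]
    m=(q[:,2]>0.022)&(q[:,2]<0.045)&(q[:,0]>.67)&(q[:,0]<.77)&(q[:,1]>-.12)&(q[:,1]<.12); a=q[m]
    print(nm,len(a),a.mean(0),a.min(0),a.max(0)); 
    for r in a[np.argsort(a[:,1])][::max(1,len(a)//25)]: print(r.round(4))
c=read_camera("top"); I=rectify(c,0.0,.62,.78,-.12,.12,.0004); cv2.imwrite("pics/rail.png",I[:,:,::-1]); print(I.shape)
```

```text
top 197 [0.69714402 0.0022475  0.03057016] [ 0.68210568 -0.08130389  0.02249661] [0.71151949 0.08719454 0.04251597]
[ 0.71   -0.0813  0.0233]
[ 0.7047 -0.0752  0.0346]
[ 0.7058 -0.0698  0.029 ]
[ 0.7033 -0.0642  0.027 ]
[ 0.7082 -0.0584  0.0307]
[ 0.6993 -0.0529  0.0321]
[ 0.7042 -0.0471  0.0357]
[ 0.6986 -0.0388  0.0347]
[ 0.7023 -0.0332  0.0298]
[ 0.7015 -0.0275  0.0334]
[ 0.7036 -0.0218  0.037 ]
[ 0.6975 -0.0163  0.0384]
[ 0.6948 -0.0079  0.0228]
[ 0.6946 -0.0023  0.0237]
[7.005e-01 6.000e-04 2.270e-02]
[0.6996 0.0062 0.0268]
[0.6944 0.0144 0.038 ]
[0.6921 0.0201 0.035 ]
[0.6925 0.0257 0.0324]
[0.6928 0.0314 0.0307]
[0.6927 0.037  0.0309]
[0.6885 0.0428 0.0226]
[0.6876 0.0483 0.0269]
[0.687  0.0567 0.0292]
[0.6892 0.0622 0.0323]
[0.6927 0.068  0.0288]
[0.6876 0.0737 0.025 ]
[0.6839 0.0819 0.0293]
[0.6883 0.0872 0.0354]
side 250 [0.69702542 0.01377252 0.02929651] [ 0.68366634 -0.07851412  0.02209839] [0.71429225 0.08877254 0.03428387]
[ 0.7143 -0.0785  0.0279]
[ 0.711  -0.0716  0.0287]
[ 0.7054 -0.0627  0.0284]
[ 0.7088 -0.0535  0.0285]
[ 0.7016 -0.0454  0.0241]
[ 0.7003 -0.0373  0.0266]
[ 0.6995 -0.0295  0.0254]
[ 0.7005 -0.0233  0.0293]
[ 0.7015 -0.0157  0.0314]
[ 0.6986 -0.0084  0.0299]
[ 0.6957 -0.0011  0.0285]
[0.6972 0.0063 0.0273]
[0.698  0.0139 0.0299]
[0.6973 0.0213 0.0288]
[0.6937 0.0292 0.032 ]
[0.6913 0.0349 0.0289]
[0.6967 0.0417 0.0307]
[0.6896 0.0488 0.0298]
[0.6928 0.0552 0.0313]
[0.6945 0.0598 0.0304]
[0.6897 0.065  0.0305]
[0.6869 0.0718 0.0293]
[0.6929 0.0759 0.0278]
[0.6842 0.0817 0.0253]
[0.6869 0.0863 0.032 ]
(401, 600, 3)
```

Run:
```python
from h import *
c=read_camera("top"); I=rectify(c,0.03,.64,.78,-.12,.12,.0004); 
cv2.imwrite("pics/rail30.png",cv2.copyMakeBorder(I,0,0,0,0,0)[:,:,::-1]); print(I.shape)
```

```text
(350, 600, 3)
```

View pics/rail30.png

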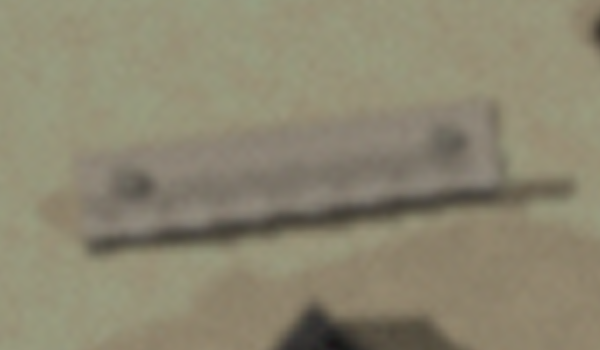

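Run:
```python
from h import *
c=read_camera("top"); g=cv2.GaussianBlur(cv2.cvtColor(rectify(c,0.03,.64,.78,-.12,.12,.0004),cv2.COLOR_RGB2GRAY),(0,0),2).astype(float)
U=[];T=[];B=[]
for u in range(105,485,5):
    p=int(np.interp(u,[88,497],[245,193])); seg=g[p-18:p+18,u]; d=np.diff(seg); k=np.argmin(seg[6:-6])+6
    U.append(u);T.append(p-18+np.argmin(d[:k+1])+.5);B.append(p-18+k-1+np.argmax(d[k-1:])+.5)
U=np.array(U)
for n,V in(("top",T),("bot",B)):
    V=np.array(V); m=np.ones(len(V),bool)
    for _ in range(5):
        f=np.polyfit(U[m],V[m],1); r=V-np.polyval(f,U); m=abs(r)<2.5
    print(n,f,np.degrees(np.arctan(-f[0])),m.sum(), "x at y=0:",.78-.0004*np.polyval(f,300))
R,t=ext(c); print("cam",-R.T@t)
# all top/side depth fit angle
q=np.load("side.npy").reshape(-1,3); q=q[~np.isnan(q[:,0])]
a=q[(q[:,2]>0.026)&(q[:,2]<.04)&(q[:,0]>.67)&(q[:,0]<.77)&(abs(q[:,1])<.1)]
f=np.polyfit(a[:,1],a[:,0],1); print(f,np.degrees(np.arctan(-f[0])),a[:,1].min(),a[:,1].max())
```

```text
top [-1.32454955e-01  2.49430934e+02] 7.54518937752292 66 x at y=0: 0.6961222208568225
bot [-1.35138290e-01  2.67770814e+02] 7.696229253560876 63 x at y=0: 0.6891082691912972
cam [ 0.39821929 -0.01128518  1.5287996 ]
[-0.13544406  0.69915013] 7.713433571953349 -0.07851412498098627 0.08877254258303806
```

{"method": "play_rows", "body": {"series": [[[1, 0.018, 0.042, 0, -0.02], [1, 0.036, 0.084, 0, -0.04], [1, 0.054, 0.126, 0, -0.06], [1, 0.072, 0.168, 0, -0.08], [1, 0.09, 0.21, 0, -0.1], [1, 0.108, 0.252, 0, -0.13], [1, 0.126, 0.294, 0, -0.16], [1, 0.144, 0.336, 0, -0.2]]], "force": 20}}

```text
t: 1.15
tool_pos: [0.4058, -0.2023, 0.2329]
orientation: [3.117, 0.39, 0.001]
force: [1.1, -0.8, 0.1]
opening: 0.0338
```

{"method": "play_rows", "body": {"series": [[[1, 0.018, 0.042, 0, -0.02], [1, 0.036, 0.084, 0, -0.04], [1, 0.054, 0.126, 0, -0.06], [1, 0.072, 0.168, 0, -0.08], [1, 0.09, 0.21, 0, -0.1], [1, 0.108, 0.252, -0.01, -0.118], [1, 0.128, 0.298, -0.03, -0.118], [1, 0.128, 0.298, -0.05, -0.118]]]}}

```text
t: 1.95
tool_pos: [0.535, 0.0986, 0.1828]
orientation: [-3.133, -0.215, -0.004]
force: [-0.4, -0.2, 0.1]
opening: 0.0005
```

```bash
cat >> h.py <<'E'
O=np.array([.695,.004]); TH=np.radians(7.6)
RR=np.array([[np.cos(TH),-np.sin(TH)],[np.sin(TH),np.cos(TH)]])
def w2r(p): return (np.array(p)[...,:2]-O)@RR
def r2w(p): return np.array(p)@RR.T+O
def tool():
    s=sensors.read_state(); R=cv2.Rodrigues(s["orientation"])[0]
    print("t %.2f tool"%s["t"],s["tool_pos"].round(4),"rail",w2r(s["tool_pos"]).round(4),"yaw_y-rail",round(np.degrees(np.arctan2(R[1,1],R[0,1]))-7.6,1),"F",s["force"].round(1),"op",round(s["opening"],4)); return s
def hs(cams=("top","side"),guess=None,save=None):
    for n in cams:
        c=read_camera(n); W=cloud(c); 
        if save: cv2.imwrite(f"pics/{save}_{n}.png",(c["color"][120:320,200:460] if n=="top" else c["color"][140:330,160:460])[:,:,::-1].repeat(2,0).repeat(2,1))
        col=c["color"].astype(int); sat=col.max(2)-col.min(2)
        m=(W[...,2]>.037)&(W[...,2]<.052)&(W[...,0]>.47)&(W[...,0]<.70)&(np.abs(W[...,1])<.13)&(col.max(2)<110)
        m=m.astype(np.uint8); nl,L,st,_=cv2.connectedComponentsWithStats(cv2.dilate(m,np.ones((3,3))),8)
        if nl<2: print(n,"none"); continue
        k=1+np.argmax(st[1:,4]); q=W[(L==k)&(m>0)][:,:2]
        (cx,cy),(w,h),a=cv2.minAreaRect(w2r(q).astype(np.float32))
        if w>h: w,h,a=h,w,a-90
        a=(a+90)%180-90
        print(n,len(q),"rail centre",round(cx,4),round(cy,4),"size",round(w,3),round(h,3),"ang",round(a,1))
E
python3 -c "
from h import *
tool(); hs()"
```

```text
t 1.95 tool [0.535  0.0986 0.1828] rail [-0.1461  0.1149] yaw_y-rail -89.8 F [-0.4 -0.2  0.1] op 0.0005
top 651 rail centre -0.1167 0.008 size 0.1 0.12 ang 41.3
side 1375 rail centre -0.1147 0.0097 size 0.101 0.124 ang 40.8
```

{"method": "play_rows", "body": {"series": [[[1, 0, 0, -0.045], [1, 0, 0, -0.09], [1, 0, 0, -0.13], [1, 0, 0, -0.15], [1, 0, 0, -0.159], [1, 0, 0, -0.159]]]}}

```text
validation failed for argument at $.se...
```

{"method": "play_rows", "body": {"series": [[[1, 0, 0, -0.045, 0], [1, 0, 0, -0.09, 0], [1, 0, 0, -0.13, 0], [1, 0, 0, -0.15, 0], [1, 0, 0, -0.159, 0], [1, 0, 0, -0.159, 0]]]}}

```text
t: 2.65
tool_pos: [0.533, 0.0931, 0.0235]
orientation: [3.135, 0.207, -0.002]
force: [-0.6, -0.9, 0.2]
opening: 0.0005
```

{"method": "play_rows", "body": {"series": [[[1, 0.004, -0.003, 0, 0], [1, 0.007, -0.006, 0, 0], [1, 0.01, -0.009, 0, 0], [1, 0.013, -0.012, 0, 0], [1, 0.016, -0.0145, 0, 0], [1, 0.019, -0.017, 0, 0], [1, 0.022, -0.0195, 0, 0], [1, 0.025, -0.022, 0, 0]]]}}

```text
t: 3.45
tool_pos: [0.5586, 0.0721, 0.0236]
orientation: [-3.134, -0.209, 0.0]
force: [-1.7, 3.4, 2.8]
opening: 0.0003
```

```bash
python3 -c "
from h import *
tool(); hs(save='a')"
```

```text
t 3.45 tool [0.5586 0.0721 0.0236] rail [-0.1262  0.0855] yaw_y-rail -90.0 F [-1.7  3.4  2.8] op 0.0003
top 516 rail centre -0.1133 -0.0019 size 0.1 0.12 ang 36.9
side 486 rail centre -0.0841 -0.0014 size 0.057 0.09 ang 36.5
```

{"method": "play_rows", "body": {"series": [[[1, 0.0027, -0.001, 0, 0], [1, 0.0054, -0.002, 0, 0], [1, 0.0081, -0.003, 0, 0], [1, 0.0108, -0.004, 0, 0], [1, 0.0135, -0.005, 0, 0], [1, 0.0162, -0.006, 0, 0], [1, 0.0189, -0.007, 0, 0], [1, 0.0216, -0.008, 0, 0]]]}}

```text
t: 4.35
tool_pos: [0.5802, 0.0638, 0.0236]
orientation: [3.135, 0.208, -0.0]
force: [-0.7, 1.5, 0.4]
opening: 0.0004
```

```bash
python3 -c "
from h import *
tool(); hs(save='b')"
```

```text
t 4.35 tool [0.5802 0.0638 0.0236] rail [-0.1059  0.0745] yaw_y-rail -90.0 F [-0.7  1.5  0.4] op 0.0004
top 491 rail centre -0.1067 -0.0142 size 0.1 0.116 ang 24.7
side 189 rail centre -0.1607 0.0052 size 0.03 0.063 ang -0.6
```

View pics/b_top.png

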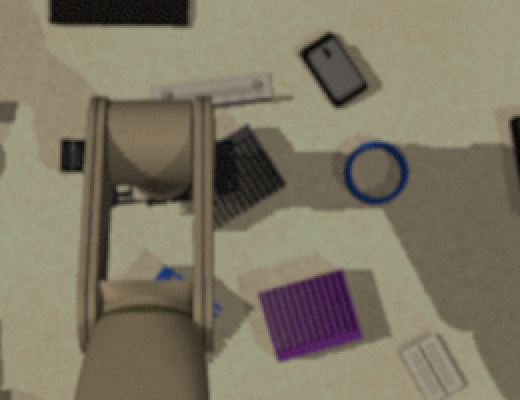

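{"method": "play_rows", "body": {"series": [[[1, -0.008, 0.01, 0, 0], [1, -0.01, 0.013, 0.03, 0], [1, -0.01, 0.013, 0.075, 0], [1, -0.002, -0.03, 0.08, 0], [1, 0.008, -0.075, 0.08, 0], [1, 0.018, -0.12, 0.08, 0], [1, 0.028, -0.165, 0.08, 0], [1, 0.028, -0.192, 0.08, 0]]]}}

```text
t: 5.25
tool_pos: [0.6085, -0.1308, 0.1041]
orientation: [3.133, 0.206, 0.002]
force: [-0.3, -0.4, -0.5]
opening: 0.0006
```

```bash
python3 -c "
from h import *
tool(); hs(save='c')"
```

```text
t 5.25 tool [ 0.6085 -0.1308  0.1041] rail [-0.1035 -0.1222] yaw_y-rail -90.1 F [-0.3 -0.4 -0.5] op 0.0006
top 658 rail centre -0.1103 -0.0067 size 0.1 0.107 ang 24.4
side 1976 rail centre -0.1064 -0.0111 size 0.101 0.123 ang 24.5
```

View pics/c_side.png

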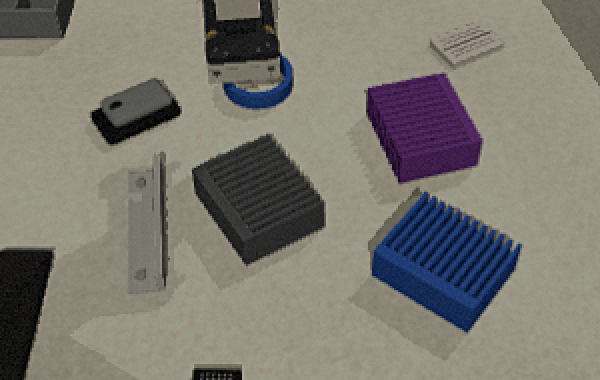

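{"method": "play_rows", "body": {"series": [[[1, 0, 0, -0.04, 0], [1, 0, 0, -0.07, 0], [1, 0, 0, -0.08, 0], [1, -0.003, 0.005, -0.08, 0], [1, -0.006, 0.01, -0.08, 0], [1, -0.008, 0.013, -0.08, 0], [1, -0.01, 0.016, -0.08, 0], [1, -0.012, 0.019, -0.08, 0]]]}}

```text
t: 6.15
tool_pos: [0.597, -0.1092, 0.0252]
orientation: [3.133, 0.209, 0.004]
force: [0.1, -3.4, 1.1]
opening: 0.0005
```

{"method": "play_rows", "body": {"series": [[[1, -0.0016, 0.0025, 0, 0], [1, -0.0032, 0.005, 0, 0], [1, -0.0048, 0.0075, 0, 0], [1, -0.0064, 0.01, 0, 0], [1, -0.008, 0.0125, 0, 0], [1, -0.0096, 0.015, 0, 0]]]}}

```text
t: 6.75
tool_pos: [0.5862, -0.0939, 0.0235]
orientation: [-3.135, -0.208, 0.0]
force: [1.4, -4.3, 2.0]
opening: 0.0003
```

```bash
python3 -c "
from h import *
tool(); hs(save='d')"
```

```text
t 6.75 tool [ 0.5862 -0.0939  0.0235] rail [-0.1208 -0.0827] yaw_y-rail -90.0 F [ 1.4 -4.3  2. ] op 0.0003
top 472 rail centre -0.1098 0.0097 size 0.1 0.105 ang 16.9
side 1866 rail centre -0.1072 0.0048 size 0.101 0.123 ang 16.8
```

{"method": "play_rows", "body": {"series": [[[1, 0.005, -0.01, 0, 0], [1, 0.007, -0.013, 0.03, 0], [1, 0.006, -0.013, 0.075, 0], [1, -0.025, 0.015, 0.08, 0], [1, -0.055, 0.05, 0.08, 0], [1, -0.0835, 0.08, 0.08, 0], [1, -0.0835, 0.091, 0.06, 0], [1, -0.0835, 0.091, 0.02, 0]]]}}

```text
t: 7.65
tool_pos: [0.5057, -0.0018, 0.0465]
orientation: [3.134, 0.211, 0.011]
force: [1.1, -0.5, -0.9]
opening: 0.0
```

{"method": "play_rows", "body": {"series": [[[1, 0, 0, -0.02, 0], [1, 0.004, 0.0005, -0.02, 0], [1, 0.008, 0.001, -0.02, 0], [1, 0.012, 0.0015, -0.02, 0], [1, 0.015, 0.002, -0.02, 0], [1, 0.018, 0.0024, -0.02, 0], [1, 0.021, 0.0028, -0.02, 0], [1, 0.024, 0.0032, -0.02, 0]]]}}

```text
t: 8.45
tool_pos: [0.5271, 0.0002, 0.0238]
orientation: [-3.135, -0.208, 0.0]
force: [-3.4, 0.7, 0.8]
opening: 0.0003
```

```bash
python3 -c "
from h import *
tool(); hs(save='e')"
```

```text
t 8.45 tool [5.271e-01 2.000e-04 2.380e-02] rail [-0.1669  0.0184] yaw_y-rail -90.0 F [-3.4  0.7  0.8] op 0.0003
top 220 rail centre -0.0523 -0.0097 size 0.043 0.103 ang -16.0
side 1757 rail centre -0.0971 0.003 size 0.097 0.123 ang 11.8
```

View pics/e_side.png

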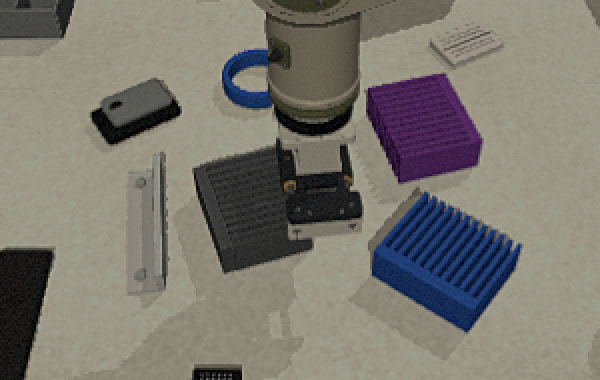

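{"method": "play_rows", "body": {"series": [[[1, -0.01, -0.0013, 0, 0], [1, -0.02, -0.0026, 0, 0], [0, -0.018, -0.01, 0, 0], [-0.5, -0.018, -0.018, 0, 0], [-0.5, -0.018, -0.018, 0, 0], [-0.5, -0.018, -0.018, 0, 0], [-0.5, -0.018, -0.018, 0, 0]]]}}

```text
t: 9.25
tool_pos: [0.5091, -0.0179, 0.0237]
orientation: [-3.135, -0.208, -0.0]
force: [-0.1, 0.1, 0.1]
opening: 0.036
```

```bash
python3 -c "
from h import *
tool(); hs(save='f')"
```

```text
t 9.25 tool [ 0.5091 -0.0179  0.0237] rail [-0.1872  0.0028] yaw_y-rail -90.0 F [-0.1  0.1  0.1] op 0.036
top 422 rail centre -0.0619 -0.002 size 0.06 0.135 ang -13.9
side 2031 rail centre -0.0989 0.0029 size 0.101 0.123 ang 11.7
```

View pics/f_side.png

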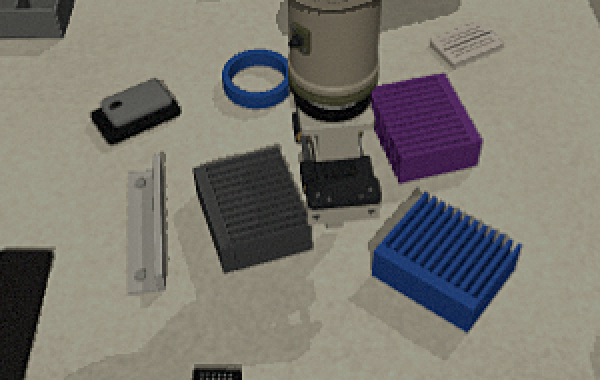

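{"method": "play_rows", "body": {"series": [[[-0.5, 0, 0, 0, 0], [-0.5, 0, 0, 0, 0], [-0.5, 0, 0, 0, 0], [-0.5, 0.004, 0.0005, 0, 0], [-0.5, 0.008, 0.001, 0, 0], [-0.5, 0.012, 0.0016, 0, 0], [-0.5, 0.015, 0.002, 0, 0], [-0.5, 0.018, 0.0024, 0, 0]]]}}

```text
t: 10.15
tool_pos: [0.5271, -0.0154, 0.0236]
orientation: [-3.135, -0.209, 0.001]
force: [-3.8, 2.0, 1.7]
opening: 0.07
```

{"method": "play_rows", "body": {"series": [[[-0.5, 0.0027, 0.0004, 0, 0], [-0.5, 0.0054, 0.0007, 0, 0], [-0.5, 0.0081, 0.0011, 0, 0], [-0.5, 0.0108, 0.0014, 0, 0], [-0.5, 0.0135, 0.0018, 0, 0], [-0.5, 0.016, 0.0021, 0, 0]]]}}

```text
t: 10.75
tool_pos: [0.5431, -0.0133, 0.0236]
orientation: [-3.135, -0.209, 0.0]
force: [-2.6, 0.6, -0.3]
opening: 0.0698
```

```bash
python3 -c "
from h import *
tool(); hs(save='g')"
```

```text
t 10.75 tool [ 0.5431 -0.0133  0.0236] rail [-0.1529  0.0029] yaw_y-rail -90.0 F [-2.6  0.6 -0.3] op 0.0698
top 137 rail centre -0.042 -0.0243 size 0.025 0.078 ang -9.8
side 1709 rail centre -0.0864 -0.0026 size 0.099 0.124 ang 5.9
```

View pics/g_side.png

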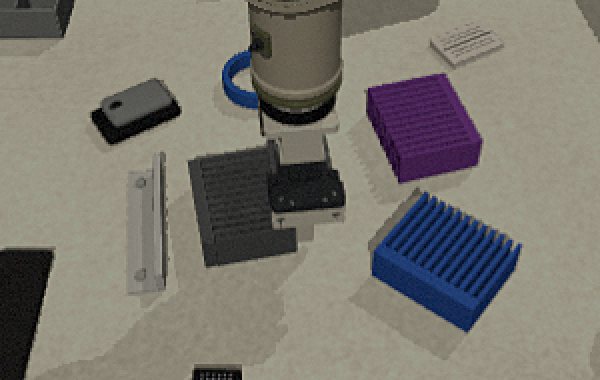

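{"method": "play_rows", "body": {"series": [[[-0.5, 0.002, 0.0003, 0, 0], [-0.5, 0.004, 0.0005, 0, 0], [-0.5, 0.006, 0.0008, 0, 0], [-0.5, 0.008, 0.0011, 0, 0], [-0.5, 0.01, 0.0013, 0, 0], [-0.5, 0.012, 0.0016, 0, 0]]]}}

```text
t: 11.45
tool_pos: [0.5551, -0.0117, 0.0236]
orientation: [-3.135, -0.208, 0.0]
force: [-2.9, 2.0, 0.9]
opening: 0.07
```

```bash
python3 -c "
from h import *
tool(); hs(('side',),save='i')"
```

```text
t 11.45 tool [ 0.5551 -0.0117  0.0236] rail [-0.1408  0.0029] yaw_y-rail -90.0 F [-2.9  2.   0.9] op 0.07
side 1583 rail centre -0.0804 -0.0062 size 0.1 0.124 ang 0.5
```

{"method": "play_rows", "body": {"series": [[[-0.5, 0.003, 0.0004, 0, 0], [-0.5, 0.006, 0.0008, 0, 0], [-0.5, 0.009, 0.0012, 0, 0], [-0.5, 0.012, 0.0016, 0, 0], [-0.5, 0.015, 0.002, 0, 0], [-0.5, 0.018, 0.0024, 0, 0], [-0.5, 0.021, 0.0028, 0, 0], [-0.5, 0.024, 0.0032, 0, 0]]]}}

```text
t: 12.3
tool_pos: [0.5791, -0.0085, 0.0236]
orientation: [-3.135, -0.208, 0.0]
force: [-3.4, -0.0, -0.8]
opening: 0.0697
```

```bash
python3 -c "
from h import *
tool(); hs(('side',),save='j')"
```

```text
t 12.30 tool [ 0.5791 -0.0085  0.0236] rail [-0.1165  0.0029] yaw_y-rail -90.0 F [-3.4 -0.  -0.8] op 0.0697
side 1535 rail centre -0.0564 -0.0061 size 0.1 0.124 ang 0.8
```

View pics/j_side.png

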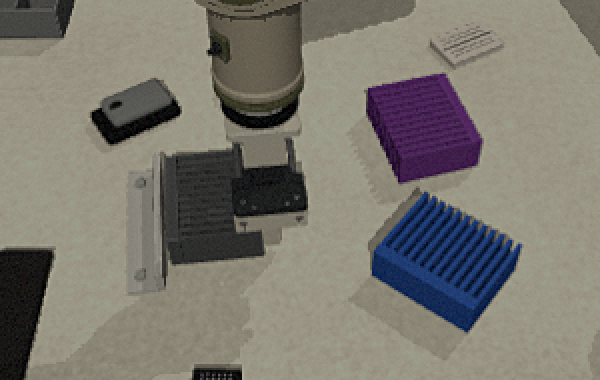

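{"method": "play_rows", "body": {"series": [[[-0.5, 0.001, 0.0001, 0, 0], [-0.5, 0.002, 0.0003, 0, 0], [-0.5, 0.003, 0.0004, 0, 0], [-0.5, 0.004, 0.0005, 0, 0]]]}}

```text
t: 12.75
tool_pos: [0.583, -0.0081, 0.0237]
orientation: [-3.135, -0.208, -0.0]
force: [-4.8, -0.3, 1.2]
opening: 0.0698
```

{"method": "play_rows", "body": {"series": [[[-0.5, 0.0005, 0.0001, 0, 0], [-0.5, 0.001, 0.0001, 0, 0]]]}}

```text
t: 12.95
tool_pos: [0.584, -0.0079, 0.0237]
orientation: [-3.135, -0.208, -0.0]
force: [-4.0, -0.1, 1.1]
opening: 0.0697
```

{"method": "play_rows", "body": {"series": [[[-0.5, 0.0005, 0.0001, 0, 0], [-0.5, 0.001, 0.0001, 0, 0]]]}}

```text
t: 13.15
tool_pos: [0.585, -0.0078, 0.0237]
orientation: [-3.135, -0.208, -0.0]
force: [-4.8, -0.4, 3.6]
opening: 0.0696
```

{"method": "play_rows", "body": {"series": [[[-0.5, 0.0005, 0.0001, 0, 0], [-0.5, 0.001, 0.0001, 0, 0]]]}}

```text
t: 13.35
tool_pos: [0.5851, -0.0078, 0.0235]
orientation: [-3.135, -0.209, 0.003]
force: [-8.6, -0.8, 6.2]
opening: 0.0695
```

{"method": "play_rows", "body": {"series": [[[-0.5, 0.0005, 0.0001, 0, 0], [-0.5, 0.001, 0.0001, 0, 0]]]}}

```text
t: 13.55
tool_pos: [0.5852, -0.0078, 0.0232]
orientation: [-3.135, -0.209, 0.006]
force: [-13.8, -1.8, 8.4]
opening: 0.0697
```

```bash
python3 -c "
from h import *
tool(); hs(('side',),save='k')
c=read_camera('side');cv2.imwrite('pics/k2.png',cv2.resize(c['color'][200:300,210:320],None,fx=6,fy=6,interpolation=cv2.INTER_CUBIC)[:,:,::-1])"
```

```text
t 13.55 tool [ 0.5852 -0.0078  0.0232] rail [-0.1104  0.0028] yaw_y-rail -90.0 F [-13.8  -1.8   8.4] op 0.0697
side 1497 rail centre -0.0508 -0.006 size 0.1 0.124 ang 0.3
```

View pics/k2.png

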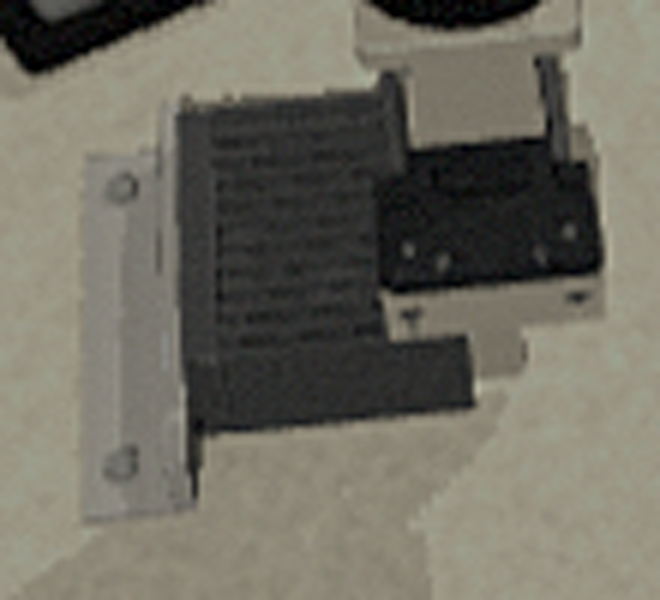

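{"method": "play_rows", "body": {"series": [[[-0.5, -0.003, -0.0004, 0, 0], [-0.5, -0.01, -0.0013, 0, 0], [-0.5, -0.022, -0.003, 0, 0], [1, -0.021, -0.012, 0, 0], [1, -0.021, -0.012, 0, 0], [1, -0.021, -0.012, 0, 0], [1, -0.021, -0.012, 0, 0], [1, -0.021, -0.012, 0, 0]]]}}

```text
t: 14.45
tool_pos: [0.5663, -0.0196, 0.0237]
orientation: [-3.135, -0.209, -0.0]
force: [1.6, -0.2, -0.0]
opening: 0.0344
```

{"method": "play_rows", "body": {"series": [[[1, 0, 0, 0, 0], [1, 0, 0, 0, 0], [1, 0, 0, 0, 0], [1, 0, 0, 0, 0], [1, 0.006, 0.0008, 0, 0], [1, 0.012, 0.0016, 0, 0], [1, 0.015, 0.002, 0, 0], [1, 0.017, 0.0022, 0, 0]]]}}

```text
t: 15.25
tool_pos: [0.5835, -0.0174, 0.0237]
orientation: [3.135, 0.209, 0.0]
force: [0.8, 0.1, 0.1]
opening: 0.0003
```

```bash
python3 -c "
from h import *
tool(); hs(('side',),save='l')"
```

```text
t 15.25 tool [ 0.5835 -0.0174  0.0237] rail [-0.1133 -0.0065] yaw_y-rail -90.0 F [0.8 0.1 0.1] op 0.0003
side 1587 rail centre -0.0501 -0.007 size 0.099 0.125 ang 0.3
```

{"method": "play_rows", "body": {"series": [[[1, 0.001, 0.0001, 0, 0], [1, 0.002, 0.0003, 0, 0], [1, 0.003, 0.0004, 0, 0], [1, 0.004, 0.0005, 0, 0]]]}}

```text
t: 15.7
tool_pos: [0.5864, -0.017, 0.0235]
orientation: [3.135, 0.208, -0.002]
force: [-6.4, -0.6, 2.9]
opening: 0.0003
```

{"method": "play_rows", "body": {"series": [[[1, 0.0005, 0.0001, 0, 0], [1, 0.001, 0.0001, 0, 0], [1, 0.001, 0.0001, 0, 0]]]}}

```text
t: 16.0
tool_pos: [0.5864, -0.017, 0.0232]
orientation: [-3.135, -0.208, 0.005]
force: [-7.0, -0.3, 5.0]
opening: 0.0004
```

{"method": "play_rows", "body": {"series": [[[1, 0.0005, 0.0001, 0, 0], [1, 0.001, 0.0001, 0, 0], [1, 0.001, 0.0001, 0, 0]]]}}

```text
t: 16.3
tool_pos: [0.5865, -0.0171, 0.023]
orientation: [3.135, 0.209, -0.008]
force: [-13.1, -2.7, 7.0]
opening: 0.0008
```

{"method": "play_rows", "body": {"series": [[[1, -0.004, -0.0005, 0, 0], [1, -0.014, -0.002, 0, 0], [1, -0.025, -0.003, 0.02, 0], [1, -0.025, -0.003, 0.07, 0], [1, -0.025, -0.003, 0.12, 0], [1, -0.045, -0.05, 0.15, 0], [1, -0.065, -0.095, 0.17, 0], [1, -0.085, -0.14, 0.18, 0]]]}}

```text
t: 17.1
tool_pos: [0.5089, -0.1468, 0.2033]
orientation: [3.133, 0.211, 0.006]
force: [0.6, -0.7, 0.4]
opening: 0.0003
```

{"method": "play_rows", "body": {"series": [[[1, -0.02, -0.045, 0, 0], [1, -0.04, -0.09, 0, 0], [1, -0.06, -0.135, 0, 0], [1, -0.08, -0.18, 0, 0], [1, -0.09, -0.225, 0, 0], [1, -0.09, -0.225, 0, 0]]]}}

```text
t: 17.7
tool_pos: [0.4163, -0.3755, 0.2006]
orientation: [3.133, 0.2, -0.0]
force: [-0.7, 0.4, -0.3]
opening: 0.0005
```

```bash
python3 -c "
from h import *
tool(); hs(save='m')
c=read_camera('side');cv2.imwrite('pics/m2.png',cv2.resize(c['color'][200:300,210:320],None,fx=6,fy=6,interpolation=cv2.INTER_CUBIC)[:,:,::-1])
c=read_camera('top');cv2.imwrite('pics/mt.png',c['color'][:,:,::-1])"
```

```text
t 17.70 tool [ 0.4163 -0.3755  0.2006] rail [-0.3264 -0.3393] yaw_y-rail -90.3 F [-0.7  0.4 -0.3] op 0.0005
top 881 rail centre -0.0513 -0.0082 size 0.102 0.12 ang 0.2
side 2012 rail centre -0.0503 -0.007 size 0.1 0.124 ang 0.2
```

View pics/m2.png

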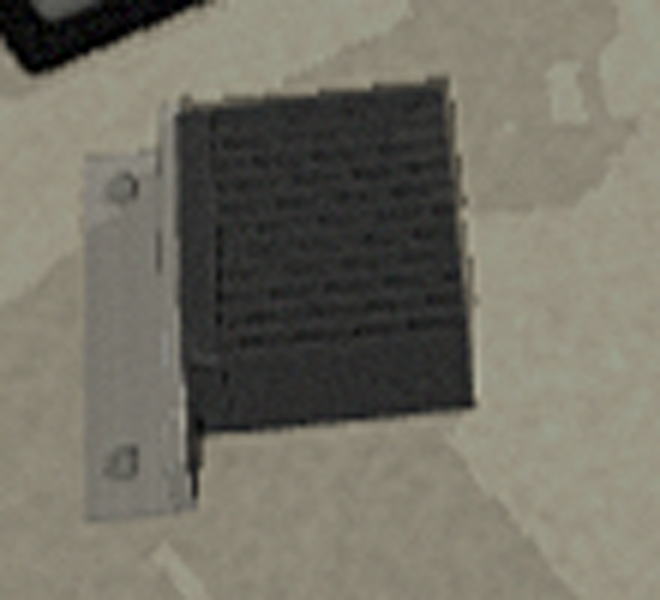

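View pics/mt.png

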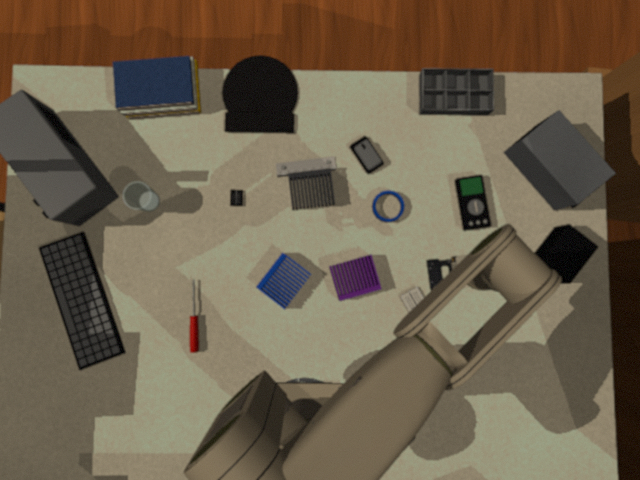

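Run:
```python
from h import *
c=read_camera("top"); I=rectify(c,0.03,.57,.75,-.11,.11,.0004)
for s,col in((-1,0),(1,0)):
  for z,L,x in((.03,.085,0),):
    pass
cv2.imwrite("pics/n.png",I[:,:,::-1])
# predicted ends drawn on raw zoom
k=6; Z=cv2.resize(c["color"][145:220,265:350],None,fx=k,fy=k,interpolation=cv2.INTER_CUBIC).copy()
def dr(pts,z,col):
    p=proj(c,np.c_[r2w(pts),np.full(len(pts),z)])
    p=((p-[265,145]+.5)*k).astype(int); cv2.polylines(Z,[p.reshape(-1,1,2)],True,col,1)
dr([(0,-.085),(0,.085),(.04,.085),(.04,-.085)],0.0,(255,0,0))
dr([(0,-.085),(0,.085)],0.03,(255,255,0))
dr([(-.1,-.0675),(-.1,.0525),(0,.0525),(0,-.0675)],0.045,(0,255,0))
cv2.imwrite("pics/n2.png",Z[:,:,::-1])
```

```text
(no output)
```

View pics/n2.png

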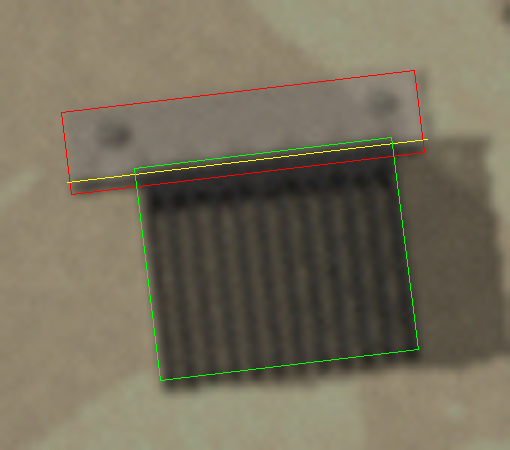

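```bash
python3 -c "
from plant import robot
print(robot.close_job())"
```

```text
the job is handed in; nothing more can be done
None
```

The heatsink now stands with its smooth face flat against the rail, and the job was handed in at about 18 s of the 72 s.

**How it was moved:** I turned it from about 41° off square using shut fingertips. I pushed at the left corner, then the right-front corner, then the left end of the fin side. A two-finger push squared it to about 0.5° while it was still about 30 mm from the rail. I then pushed it straight up to the rail, pressed once at the centre of its back until the force rose to about 13 N with no more movement, and took the hand away.

**Last checks:**
- **Angle:** both cameras put it within about 0.2° of the rail.
- **Position:** its centre measured 50 to 51 mm in front of the rail face, against 50 wanted.
- **Ends:** it sits 7 to 8 mm off the rail's middle, so by the numbers the face ends at least 17 mm inside the rail's nearer end. Read off the final overlay by eye, that margin is more like 12 mm.
- **Other objects:** everything else looked unmoved in the final overhead picture.
- **Disagreement:** in that overlay my outline of the heatsink was about one pixel (2 to 3 mm) off the picture. That is about the camera calibration error, so I relied on the push force and the side view to confirm contact with the rail.

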